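# Swap the empty caddies on the cleat rack for the full ones and lock them

## Robot

A 6-joint arm with a two-finger parallel gripper is mounted at the origin on a cart in front of the work surface, level with it; the furniture and walls round the work are solid. World frame = base frame: x ahead of the robot, y to its left, z up, the work surface at z = 0. Lengths are in m, angles in rad, forces in N, time in s.
With the tool pointing down it reaches from about 0.225 to 0.875 m from the base axis. Payload 3.4 kg.
Tool frame: the origin (TCP) lies on the centre line of the jaws, within the pads' length; the fingertips stand 14 mm ahead of it and the grasp point (between the pads) lies 5 mm behind it; z points along the fingers, y is the line along which they close (so a half turn about z gives the same grasp; the last joint's range is limited). The gripper opens to 85 mm and grips with 20 to 120 N. Pads are 22 mm wide; open, the fingers measure 114 mm over their backs; the gripper's body (76 mm by 85 mm) begins 54 mm behind the grasp point. The pads swing forward as they close: fully open they stand 13 mm farther back than shut.
Start: joints at [-1.33, 0.276, 1.505, -0, 1.361, -0.121], TCP at [0.204, -0.538, 0.245] pointing down, gripper open.
Joint ranges: [-2.89, 2.89], [-0.75, 2.08], [0.22, 2.7], [-1.18, 4.32], [0.11, 2.71], [-2.7, 2.7]. Speed limits (rad/s): [2.57, 2.57, 3.14, 3.14, 3.14, 3.14].

## Interface

Orientations are given as a unit quaternion [w, x, y, z].
In Python, from rig import manip, eyes gives the robot as it stands.
- The arm moves only by the shell command python3 -m creep 'ROWS' [FORCE]. ROWS is JSON, a list of rows, each a list of 5 numbers: the opening, from 0 (shut) to 1 (fully open), then the shift along the tool's x, y, z normalised to -1 to 1, where 1 is 0.5 m, then the turn about the tool's z normalised to -1 to 1, where 1 is 360 degrees. In form: [[fingers, dx, dy, dz, spin], ...]. A call has 1 to 10 rows; each row is the pose to reach, as a shift and turn from the pose commanded when the call began, along the tool's axes at that moment, turning the shorter way round; what a row does not reach only later rows make up. A row lasts 1/10 s, in which the tool goes at most 50 mm and 8.59 degrees, less where a joint would pass 70% of its speed; a pose out of reach is approached as far as the arm can. A call with a number of a shift or a turn outside -1 to 1 is refused whole. A call with a gripper value outside its range is refused whole. The fingers move at their own pace and stop on an object; FORCE is the grip in N (left out, the last holds). Time passes only in rows, so rows that repeat a pose let the fingers close. It gives the time, the measured TCP pose, the force, the opening and the grip force at its end, in the units of the state.
- manip.get_state(): the state, without advancing time (a new reading comes with each control period).
- eyes.get_image(name): name is "scene" or "side" or "wrist"; returns a dict with "frame" (400x640x3 uint8, red, green, blue), "fx", "fy", "cx", "cy" (pixels), "R" (3x3) and "t" (3): a world point X has camera coordinates R X + t. Camera axes: x right, y down, z forward; pixel columns grow to the right and rows downward; lengths in m; the calibration is good to about 2 mm. A picture is of the moment at which its call begins. There is no depth.
- manip.sign_off(): hands the job in; it is judged then, once.
Trained networks look in the newest picture that a camera, given by its name, has taken for a name from the list of things; names that differ only in an ending like _2 or _b are one class to them, and where a whole thing is asked for, a point or a joint stands for the part that bears it (a point fixed in the world has none). Each returns a list of dicts, best first, with "confidence" (0 to 1); they miss things now and then, are a little off and sometimes report something else, mostly with a low value. They report only what shows in the picture. A call takes as long as a camera call.
- eyes.regions_of(camera, label): "mask" (400x640 bool, what is visible of it) and "bbox" ([left, top, right, bottom] in pixels, round what is visible of it).
- eyes.place_of(camera, label): "centre" ([column, row] in pixels: a listed point, or the origin of a listed thing).
The state is a dict: "clock": time; "qpos": joint angles; "qd": joint speeds; "effort": joint torques, N m; "position": TCP position; "ee_rot": TCP orientation; "contact_force": force on the tool from outside, world axes, zero at the start; "moment": the same for the moment, N m; "width": finger opening in m; "gripper_force": force on a finger pad.
Only numpy, scipy, OpenCV 4.12 (cv2) and the standard library are available. Lean on these libraries where they do the work, as an engineer would, in place of code of your own. Each camera call takes 0.05 s, during which the arm holds its last target. There are 200 camera calls.

## Task

Restock the cleat rack: lift the red-knobbed lever to swing the keeper bar up, unhook the empty white caddies and stand them upright on the black rubber mat, then take every full coloured caddy, tip its slanting rear strip over the cleat and let it drop fully home, so that it hangs upright, square to the rack and wholly on the cleat. When the empties are on the mat and all the full caddies are hung, bring the lever right down again so that the keeper bar locks them in; leave the hammer and the other tools where they lie.

Things in the scene. Friction and masses are not known exactly. Their poses are not given: they have to be found in the camera images.
- rack: Fixed free-standing rack: plywood board 410 mm wide (y), 152 mm high, between grey cheeks at y = +-212 mm (184 mm high, x from -10 to 42), on a base plate 10 mm thick (x -60 to +90). Origin: on the table under the middle of the board's front face (x = 0); -x is its front, where caddies hang; z up. A wooden spacer rail (z 62 to 80) stands 24.5 mm off the board under the cleat.
- cleat_edge (a point): middle of the cleat's upper edge (x = -19.5, z = 140 mm of the rack). The cleat is a strip 5 mm thick, y from -195 to +195, that rises from the board at z = 112 outwards, 35 degrees from the vertical; highest point z = 141. A caddy's strip drops into the V between it and the board; a level caddy must be 17 mm above home to pass over the edge.
- home (a point): where the origin of a caddy lies that is fully home, level and square in the middle of the cleat: x = -75, z = 60 mm of the rack, same axes; along the rack's y it may hang anywhere from -149 to +149 mm
- keeper (a joint): Keeper bar with its lever, one piece, turning about an axis along the rack's y at x = 22, z = 163 mm of the rack. Rad: 0 = down, locked (lever level, pointing to the front), grows as lifted, stop at 1.4; stays where left (friction 0.2 N m). Bar 10 mm thick, 44 mm from the axis; down, it is 2 mm above caddies that are home and bars the cleat to others; from 1.1 on it is clear.
- lever_knob (a point): centre of the lever's red knob at the rack's right (-y) end: cylinder 22 mm across, 26 mm long, its axis along the rack's y, 105 mm from the keeper's axis, at y = -240 mm of the rack; pinched from above across its 26 mm ends it turns between the fingers
- caddy_blue: Loose sheet-steel parts caddy, blue, holding bolts (contents fixed in it), 0.25 to 0.55 kg; an absent one reads None. Tray 100 (x) x 92 (y) mm, side walls 50 mm high. Origin: centre of the underside; z up, -x its front, +x its back. Its back plate (x 46 to 50) is 96 mm high and carries the hanging strip.
- caddy_red: Loose sheet-steel parts caddy, red, holding two gauge blocks and a vee block (contents fixed in it), 0.25 to 0.55 kg; an absent one reads None. Tray 100 (x) x 92 (y) mm, side walls 50 mm high. Origin: centre of the underside; z up, -x its front, +x its back. Its back plate (x 46 to 50) is 96 mm high and carries the hanging strip.
- caddy_green: Loose sheet-steel parts caddy, green, holding an aluminium block and a black channel block (contents fixed in it), 0.25 to 0.55 kg; an absent one reads None. Tray 100 (x) x 92 (y) mm, side walls 50 mm high. Origin: centre of the underside; z up, -x its front, +x its back. Its back plate (x 46 to 50) is 96 mm high and carries the hanging strip.
- caddy_blue_grip (a point): middle of the caddy's black upright carrying bar, at x = -8, y = 0, z = 98 mm of the caddy: bar 76 mm long (along x), 14 mm thick (y), 28 mm high (z), standing over the tray on a thin plate; clear air on both sides
- caddy_red_grip (a point): middle of the caddy's black upright carrying bar, at x = -8, y = 0, z = 98 mm of the caddy: bar 76 mm long (along x), 14 mm thick (y), 28 mm high (z), standing over the tray on a thin plate; clear air on both sides
- caddy_green_grip (a point): middle of the caddy's black upright carrying bar, at x = -8, y = 0, z = 98 mm of the caddy: bar 76 mm long (along x), 14 mm thick (y), 28 mm high (z), standing over the tray on a thin plate; clear air on both sides
- caddy_blue_strip (a point): middle of the lower free edge of the caddy's slanting rear strip, at x = 71, z = 66 mm of the caddy: steel, 5 mm thick, 84 mm wide, from the top of the back plate (x 52, z 94) down and backwards, 35 degrees from the vertical; lowest point z = 65, rearmost x = 73
- caddy_red_strip (a point): middle of the lower free edge of the caddy's slanting rear strip, at x = 71, z = 66 mm of the caddy: steel, 5 mm thick, 84 mm wide, from the top of the back plate (x 52, z 94) down and backwards, 35 degrees from the vertical; lowest point z = 65, rearmost x = 73
- caddy_green_strip (a point): middle of the lower free edge of the caddy's slanting rear strip, at x = 71, z = 66 mm of the caddy: steel, 5 mm thick, 84 mm wide, from the top of the back plate (x 52, z 94) down and backwards, 35 degrees from the vertical; lowest point z = 65, rearmost x = 73
- empty_a: Empty white caddy, otherwise the same as the coloured ones (same sizes, grip, strip and axes), 0.28 kg; it hangs home on the cleat at the start and belongs on the mat
- empty_b: Empty white caddy, otherwise the same as the coloured ones (same sizes, grip, strip and axes), 0.28 kg; it hangs home on the cleat at the start and belongs on the mat
- mat: black ribbed rubber mat, fixed flat on the cart to the left, 170 (x) x 250 (y) mm, 3 mm thick; origin at the centre of its underside; the place for the two empty caddies
- hammer: orange-handled hammer 92 x 238 x 39 mm lying on the cart, loose; to be left alone

How it is judged:
On the way, in this order (a step that is already met when the one before it is completed fails the run):
1. the keeper bar is swung up clear of the cleat (keeper above 1.0 rad) (value of joint keeper above 1 rad), for 0.2 s.
2. the empties stand on the mat and every full caddy is home on the cleat while the keeper bar is still up (x of caddy_blue in the frame of rack between -0.082 and -0.069 m and z of caddy_blue in the frame of rack between 0.055 and 0.0665 m and y of caddy_blue in the frame of rack between -0.155 and 0.155 m and angle between each of caddy_blue, caddy_red, caddy_green's own z axis and vertical below 0.08 rad and angle between the x axis of each of caddy_blue, caddy_red, caddy_green and the x axis of rack, either way round below 0.1 rad and x of caddy_red in the frame of rack between -0.082 and -0.069 m and z of caddy_red in the frame of rack between 0.055 and 0.0665 m and y of caddy_red in the frame of rack between -0.155 and 0.155 m and x of caddy_green in the frame of rack between -0.082 and -0.069 m and z of caddy_green in the frame of rack between 0.055 and 0.0665 m and y of caddy_green in the frame of rack between -0.155 and 0.155 m and x of empty_a in the frame of mat between -0.085 and 0.085 m and y of empty_a in the frame of mat between -0.125 and 0.125 m and z of each of empty_a, empty_b in the frame of mat below 0.012 m and angle between each of empty_a, empty_b's own z axis and vertical below 0.12 rad and x of empty_b in the frame of mat between -0.085 and 0.085 m and y of empty_b in the frame of mat between -0.125 and 0.125 m and value of joint keeper above 0.8 rad), for 0.2 s.
At the end, for the whole second after the job is handed in: Both empties stand upright with their middles over the mat. Every full caddy present hangs at rest, fully home (within 7 mm fore and aft and 6 mm in height), within 155 mm of the cleat's middle, upright within 0.08 and square within 0.1 rad; the keeper reads under 0.08 rad (x of caddy_blue in the frame of rack between -0.082 and -0.069 m and z of caddy_blue in the frame of rack between 0.055 and 0.0665 m and y of caddy_blue in the frame of rack between -0.155 and 0.155 m and angle between each of caddy_blue, caddy_red, caddy_green's own z axis and vertical below 0.08 rad and angle between the x axis of each of caddy_blue, caddy_red, caddy_green and the x axis of rack, either way round below 0.1 rad and x of caddy_red in the frame of rack between -0.082 and -0.069 m and z of caddy_red in the frame of rack between 0.055 and 0.0665 m and y of caddy_red in the frame of rack between -0.155 and 0.155 m and x of caddy_green in the frame of rack between -0.082 and -0.069 m and z of caddy_green in the frame of rack between 0.055 and 0.0665 m and y of caddy_green in the frame of rack between -0.155 and 0.155 m and x of empty_a in the frame of mat between -0.085 and 0.085 m and y of empty_a in the frame of mat between -0.125 and 0.125 m and z of each of empty_a, empty_b in the frame of mat below 0.012 m and angle between each of empty_a, empty_b's own z axis and vertical below 0.12 rad and x of empty_b in the frame of mat between -0.085 and 0.085 m and y of empty_b in the frame of mat between -0.125 and 0.125 m and value of joint keeper below 0.08 rad and linear speed of each of caddy_blue, caddy_red, caddy_green, empty_a, empty_b below 0.02 m/s); the robot touches nothing.
It fails at once if the hammer is shifted by more than 25 mm (distance of hammer from where it was at the start of the episode above 0.025 m).
Of caddy_blue, caddy_red, caddy_green only 2 to 3 are there at a start; the rules pass over those that are not, and their reading is None.
At some moment in a run one of caddy_blue, caddy_red, caddy_green may be knocked a few centimetres aside while the robot is not near it.
Once in a run the grip may slacken for a moment while it holds something.
It also fails if it takes over 208 s, if anything falls off the work surface, if the arm or the gripper's body presses on something with over 40 N, if the wrist force passes 120 N, or if a joint passes its speed limit or range.

## Working session

There is one attempt and no reset: what is moved stays moved. The work goes in short steps, Python scripts to look and compute and a shell command to move; the robot and the scene stay as the last step left them, time stands still between calls to the robot, and variables do not carry over. Pictures are saved under pics/ and viewed, at most 14 in all, crops included, and the job is handed in when it is done.

```bash
ls; mkdir -p pics; python3 - <<'E'
from rig import manip, eyes
import cv2,numpy as np
s=manip.get_state();print({k:np.round(v,3).tolist() for k,v in s.items()})
for c in ["scene","side"]:
    d=eyes.get_image(c);cv2.imwrite(f"pics/{c}0.png",d["frame"][:,:,::-1])
    print(c,d["fx"],d["fy"],d["cx"],d["cy"],np.round(d["R"],4).tolist(),np.round(d["t"],4).tolist())
    for n in ["rack","cleat_edge","home","keeper","lever_knob","caddy_blue","caddy_red","caddy_green","caddy_blue_grip","caddy_red_grip","caddy_green_grip","caddy_blue_strip","empty_a","mat","hammer"]:
        print(c,n,[(np.round(r["centre"],1).tolist(),round(r["confidence"],2)) for r in eyes.place_of(c,n)][:4])
E
```

```text
pics
{'clock': 0.0, 'qpos': [-1.33, 0.277, 1.506, -0.0, 1.361, -0.121], 'qd': [-0.001, 0.0, 0.0, 0.0, -0.0, 0.001], 'effort': [-0.0, -41.678, -24.581, -0.001, 0.011, -0.0], 'position': [0.203, -0.537, 0.244], 'ee_rot': [-0.001, 0.984, 0.18, -0.0], 'contact_force': [-1.17, 0.049, -1.039], 'moment': [-0.056, -0.014, 0.0], 'gripper_force': 0.0, 'width': 0.085}
scene 487.60116630920646 487.60116630920646 316.56121596000753 199.53495814728515 [[-0.4913, -0.871, 0.0026], [-0.6297, 0.3531, -0.6919], [0.6017, -0.3415, -0.722]] [0.3122, 0.4541, 1.1241]
scene rack [([291.4, 211.9], 0.9), ([406.4, 183.8], 0.67)]
scene cleat_edge [([438.8, 194.4], 0.73), ([297.1, 186.2], 0.57), ([405.8, 180.7], 0.5)]
scene home [([374.6, 157.7], 0.23)]Traceback (most recent call last):
  File "<stdin>", line 8, in <module>
ValueError: it knows: caddy_blue, caddy_blue_grip, caddy_blue_strip, caddy_green, caddy_green_grip, caddy_green_strip, caddy_red, caddy_red_grip, caddy_red_strip, cleat_edge, empty, hammer, home, lever_knob, mat,
```

```bash
python3 - <<'E'
from rig import manip, eyes
import cv2,numpy as np
for c in ["scene","side","wrist"]:
    d=eyes.get_image(c);cv2.imwrite(f"pics/{c}1.png",d["frame"][:,:,::-1])
    print(c,d["fx"],d["fy"],d["cx"],d["cy"],np.round(d["R"],4).tolist(),np.round(d["t"],4).tolist())
    if c=="wrist":continue
    for n in ["rack","lever_knob","caddy_blue_grip","caddy_red_grip","caddy_green_grip","caddy_blue","caddy_red","caddy_green","empty","mat","hammer"]:
      try: print(c,n,[(np.round(r["centre"],1).tolist(),round(r["confidence"],2)) for r in eyes.place_of(c,n)][:4])
      except ValueError as e: print(n,e)
E
```

```text
scene 487.60116630920646 487.60116630920646 316.56121596000753 199.53495814728515 [[-0.4913, -0.871, 0.0026], [-0.6297, 0.3531, -0.6919], [0.6017, -0.3415, -0.722]] [0.3122, 0.4541, 1.1241]
scene rack [([289.8, 211.9], 0.79)]
scene lever_knob [([374.6, 161.0], 0.87)]
scene caddy_blue_grip [([322.1, 250.7], 0.57)]
scene caddy_red_grip [([442.7, 198.8], 0.61)]
scene caddy_green_grip [([390.1, 230.2], 0.56)]
scene caddy_blue [([322.3, 268.0], 0.97), ([290.4, 211.9], 0.16)]
scene caddy_red [([429.6, 218.3], 0.84)]
scene caddy_green [([383.1, 244.9], 0.77)]
scene empty [([340.9, 197.6], 0.83), ([271.8, 234.0], 0.75)]
scene mat [([226.4, 294.6], 0.81), ([291.9, 211.6], 0.67), ([313.7, 235.9], 0.18)]
scene hammer [([403.6, 181.7], 0.72)]
side 501.4779896109316 501.4779896109316 322.2758755729634 202.5224844707524 [[-0.8589, -0.5117, -0.0208], [-0.3039, 0.542, -0.7835], [0.4122, -0.6666, -0.621]] [0.5178, 0.259, 1.1483]
side rack []
side lever_knob [([344.6, 147.6], 0.89)]
side caddy_blue_grip [([358.7, 242.4], 0.55)]
side caddy_red_grip [([421.3, 159.9], 0.57)]
side caddy_green_grip [([404.8, 197.9], 0.85)]
side caddy_blue [([353.7, 270.8], 0.84), ([356.9, 244.6], 0.17)]
side caddy_red [([417.3, 188.5], 0.57)]
side caddy_green [([393.9, 227.4], 0.93)]
side empty [([288.9, 254.1], 0.98), ([333.1, 195.7], 0.61), ([335.0, 233.3], 0.25)]
side mat [([281.7, 335.8], 0.9)]
side hammer [([365.6, 169.3], 0.89), ([288.1, 192.7], 0.27)]
wrist 333.2186435822011 333.2186435822011 325.89609121524853 187.32766439520134 [[0.3548, -0.9349, 0.0005], [-0.8946, -0.3393, 0.2909], [-0.2718, -0.1037, -0.9568]] [-0.575, -0.0382, 0.379]
```

View pics/scene0.png

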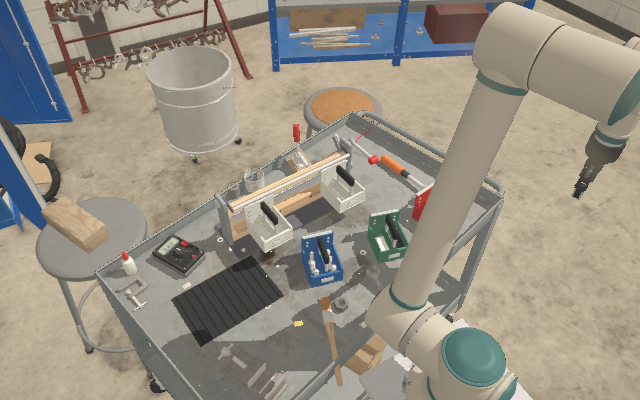

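View pics/side1.png

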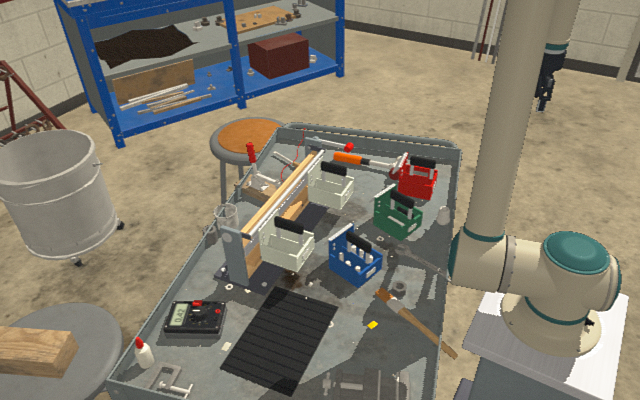

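```bash
cat > h.py <<'E'
from rig import manip, eyes
import cv2,numpy as np
from scipy.optimize import least_squares
from scipy.spatial.transform import Rotation as Ro
MODEL={"":(0,0,0),"_grip":(-.008,0,.098),"_strip":(.071,0,.066)}
def cams(names=("scene","side")):
    return {c:eyes.get_image(c) for c in names}
def proj(d,X):
    p=np.asarray(d["R"])@np.asarray(X)+np.asarray(d["t"]);return np.array([d["fx"]*p[0]/p[2]+d["cx"],d["fy"]*p[1]/p[2]+d["cy"]])
def ray(d,uv):
    R=np.asarray(d["R"]);o=-R.T@np.asarray(d["t"]);v=R.T@np.array([(uv[0]-d["cx"])/d["fx"],(uv[1]-d["cy"])/d["fy"],1]);return o,v/np.linalg.norm(v)
def onplane(d,uv,z):
    o,v=ray(d,uv);return o+v*(z-o[2])/v[2]
def tri(obs):
    A=np.zeros((3,3));b=np.zeros(3)
    for d,uv in obs:
        o,v=ray(d,uv);P=np.eye(3)-np.outer(v,v);A+=P;b+=P@o
    X=np.linalg.solve(A,b);return X,[np.round(proj(d,X)-uv,1).tolist() for d,uv in obs]
def best(c,n):
    r=eyes.place_of(c,n);return r[0] if r and r[0]["confidence"]>.3 else None
def caddy(ds,col,z0=0.,yaw0=0.):
    obs=[]
    for c,d in ds.items():
        for s,m in MODEL.items():
            r=best(c,"caddy_"+col+s)
            if r: obs.append((d,np.array(m),np.array(r["centre"]),r["confidence"]))
    def f(p):
        R=Ro.from_euler("z",p[3]).as_matrix()
        return np.concatenate([(proj(d,R@m+p[:3])-u)*w for d,m,u,w in obs]+[[ (p[2]-z0)*1000]])
    sol=[least_squares(f,[.45,-.1,z0,y],loss="soft_l1") for y in np.arange(-3,3,1.)]
    s=min(sol,key=lambda s:s.cost);return s.x,s.cost,len(obs)
E
python3 - <<'E'
from h import *
ds=cams()
print("knob",tri([(d,best(c,"lever_knob")["centre"]) for c,d in ds.items()]))
for col in ["blue","red","green"]:
    x,c,n=caddy(ds,col);print(col,np.round(x,3),round(c,1),n)
em={c:eyes.place_of(c,"empty")[:2] for c in ds}
for c,e in em.items():
    for r in e: print(c,r["centre"],r["confidence"],"z.06:",np.round(onplane(ds[c],r["centre"],.06),3))
for n in ["mat","hammer"]:
    o=[(d,best(c,n)["centre"]) for c,d in ds.items() if best(c,n)];print(n,[np.round(onplane(d,u,0),3).tolist() for d,u in o])
# zoomed crops
f=ds["scene"]["frame"][110:300,190:460,::-1];g=ds["side"]["frame"][110:310,210:470,::-1]
cv2.imwrite("pics/z_scene.png",cv2.resize(f,None,fx=2.9,fy=2.9,interpolation=cv2.INTER_CUBIC))
cv2.imwrite("pics/z_side.png",cv2.resize(g,None,fx=2.9,fy=2.9,interpolation=cv2.INTER_CUBIC))
E
```

```text
knob (array([ 0.63348776, -0.1908937 ,  0.15575387]), [[0.3, 1.8], [-1.0, -1.7]])
blue [ 0.452  0.082  0.    -0.224] 44.0 6
red [ 0.457 -0.312 -0.     0.254] 5.8 6
green [ 0.43  -0.115  0.    -6.61 ] 8.5 5
scene [342.4, 199.5] 0.94 z.06: [ 0.612 -0.077  0.06 ]
scene [269.7, 234.6] 0.67 z.06: [0.596 0.175 0.06 ]
side [331.7, 195.6] 0.73 z.06: [ 0.618 -0.081  0.06 ]
side [290.7, 254.6] 0.69 z.06: [0.588 0.175 0.06 ]
mat [[0.501, 0.352, 0.0], [0.49, -0.455, -0.0]]
hammer [[0.626, -0.338, 0.0], [0.631, -0.325, 0.0]]
```

View pics/z_scene.png

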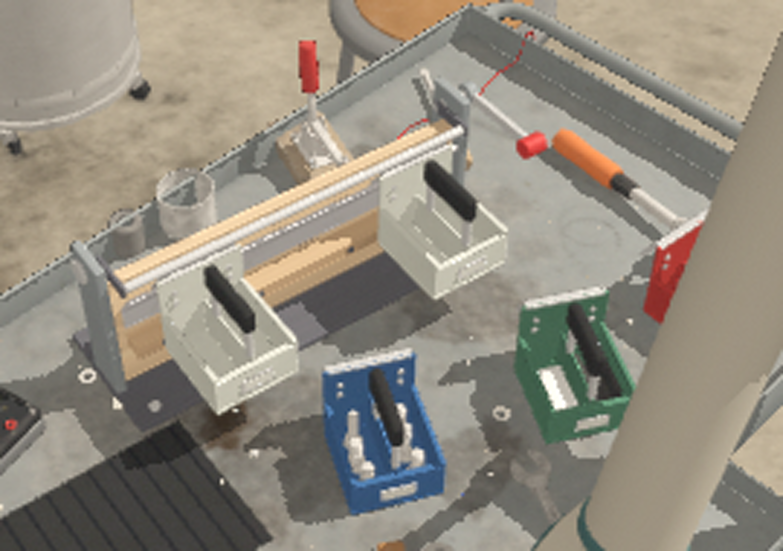

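View pics/z_side.png

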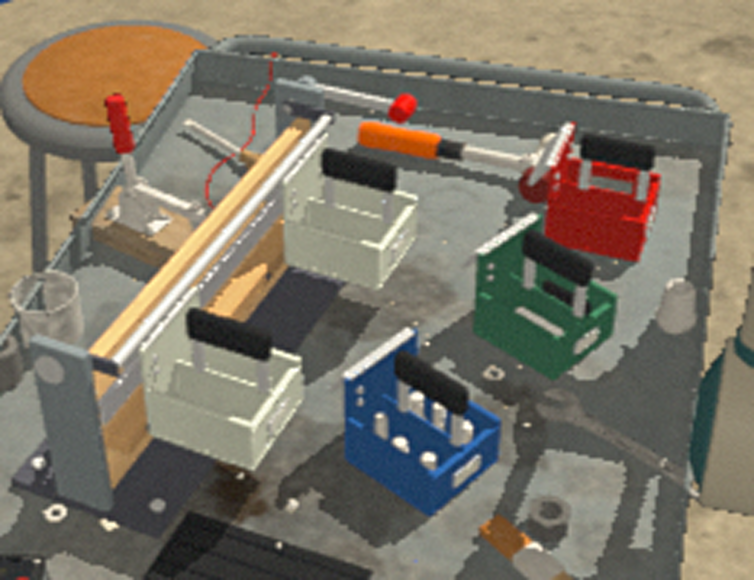

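```bash
cat > rk.py <<'E'
from h import *
def rackfit(ds,knob,em):
    # em: list of (cam, idx, model_pt, uv); knob: dict cam->uv
    def f(p):
        R=Ro.from_euler("z",p[2]).as_matrix();O=np.array([p[0],p[1],0]);r=[]
        for c,u in knob.items(): r.append(.5*(proj(ds[c],R@np.array([-.083,-.24,.163])+O)-u))
        for c,i,m,u in em: r.append(proj(ds[c],R@(np.array([-.075,p[3+i],.06])+m)+O)-u)
        return np.concatenate(r)
    return least_squares(f,[.69,.05,.09,.12,-.12],loss="soft_l1")
E
python3 - <<'E'
from rk import *
ds=cams()
kn={c:np.array(best(c,"lever_knob")["centre"]) for c in ds}
G=np.array([-.008,0,.098]);F=lambda s,z:np.array([-.05,s*.046,z])
em=[("scene",0,G,(269.3,212.8)),("scene",1,G,(345.2,175.5)),("side",0,G,(288.6,224.5)),("side",1,G,(333.8,168.3)),
("scene",0,F(1,.05),(190+217/2.9,110+378/2.9)),("scene",0,F(-1,.05),(190+297/2.9,110+345/2.9)),
("scene",1,F(1,.05),(190+434/2.9,110+262/2.9)),("scene",1,F(-1,.05),(190+507/2.9,110+233/2.9)),
("side",0,F(1,.05),(210+247/2.9,110+433/2.9)),("side",0,F(-1,.05),(210+302/2.9,110+374/2.9))]
for c in ds:
    e=sorted(eyes.place_of(c,"empty")[:2],key=lambda r:r["centre"][0])
    for i in (0,1): em.append((c,i,np.zeros(3),np.array(e[i]["centre"])))
s=rackfit(ds,kn,em);print(np.round(s.x,4),s.cost);print(np.round(s.fun.reshape(-1,2),1).tolist())
p=s.x;R=Ro.from_euler("z",p[2]).as_matrix();O=np.array([p[0],p[1],0])
W=[((0,-.205,.152),(0,.205,.152)),((-.0195,-.195,.14),(-.0195,.195,.14)),((-.01,.212,.184),(.042,.212,.184)),((-.01,.212,.184),(-.01,.212,.01)),((-.01,-.212,.184),(.042,-.212,.184)),((-.06,-.212,.01),(-.06,.212,.01)),((-.083,-.227,.163),(-.083,-.253,.163)),((-.083,-.24,.163),(.022,-.24,.163)),((.022,.212,.163),(.022,-.212,.163))]
ims=[]
for c,(x0,y0,w,h) in {"scene":(190,110,230,190),"side":(210,110,230,190)}.items():
    im=cv2.resize(ds[c]["frame"][y0:y0+h,x0:x0+w,::-1],None,fx=1.74*2-.04,fy=1.74*2-.04) if 0 else cv2.resize(ds[c]["frame"][y0:y0+h,x0:x0+w,::-1],(800,int(h*800/w)))
    k=800/w
    for a,b in W:
        q=[tuple(int(v) for v in (proj(ds[c],R@np.array(t)+O)-(x0-.0,y0))*k) for t in (a,b)];cv2.line(im,*q,(255,0,255),1)
    ims.append(im[:,:])
im=np.vstack(ims);cv2.imwrite("pics/ov.png",cv2.resize(im,None,fx=600/im.shape[0],fy=600/im.shape[0]));cv2.imwrite("pics/ov1.png",ims[0][:600]);
E
```

```text
[ 0.6808  0.0626  0.0943  0.121  -0.1345] 19.178906186142257
[[0.2, 0.5], [0.8, 0.5], [-0.7, 0.7], [-0.3, 0.5], [-0.1, 0.2], [-0.3, -0.3], [-1.7, 2.2], [-0.2, -1.5], [0.5, 2.4], [0.4, -0.5], [1.2, -2.2], [-0.2, -6.1], [2.7, 2.0], [0.1, 0.7], [-1.5, -0.4], [-1.6, -1.1]]
```

View pics/ov1.png

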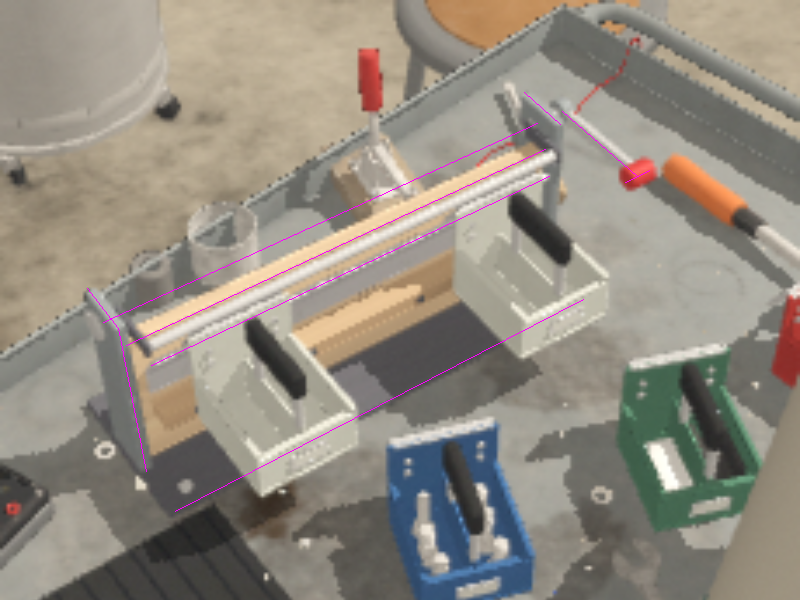

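```bash
cat >> h.py <<'E'
RO=np.array([.6808,.0626,0.]);RY=.0943
def rack(x,y,z): return Ro.from_euler("z",RY).as_matrix()@np.array([x,y,z])+RO
def st():
    s=manip.get_state();R=Ro.from_quat(np.roll(s["ee_rot"],-1)).as_matrix()
    return s,R,np.arctan2(R[1,0],R[0,0])
def go(P,psi,frm=None):
    """normalised row numbers from the pose now to TCP P, tool-x yaw psi"""
    s,R,p0=st();d=R.T@(np.array(P)-s["position"])/.5
    sp=-((psi-p0+np.pi)%(2*np.pi)-np.pi)/(2*np.pi)
    return np.round([*d,sp],4).tolist()
def rep():
    s,R,p=st();print("t",round(s["clock"],2),"pos",np.round(s["position"],4),"psi",round(p,4),"tilt",np.round(R[:2,2],4),"w",round(s["width"],4),"gf",round(s["gripper_force"],1),"F",np.round(s["contact_force"],1),"q",np.round(s["qpos"],2))
E
python3 - <<'E'
from h import *
rep()
d=eyes.get_image("scene")
for u in [(172,292),(250,257),(282,295),(203,342)]: print(np.round(onplane(d,u,.003),3))
k=rack(-.083,-.24,.163);print(k)
print(go([k[0],k[1],.24],RY), go([k[0],k[1],.158],RY))
E
```

```text
t 3.35 pos [ 0.2035 -0.5378  0.2453] psi 0.3618 tilt [ 0.     -0.0001] w 0.0853 gf 0.0 F [ 0.4  0.2 -0.6] q [-1.33  0.28  1.5   0.    1.36 -0.12]
[0.588 0.474 0.003]
[0.593 0.243 0.003]
[0.434 0.22  0.003]
[0.409 0.452 0.003]
[ 0.62076724 -0.184149    0.163     ]
[1.0308, -0.3661, 0.0106, 0.0426] [1.0308, -0.3661, 0.1746, 0.0426]
```

```bash
python3 -m creep '[[0.7,0.1,-0.03,-0.05,0.0],[0.7,0.6,-0.2,-0.07,0.04],[0.7,0.6,-0.2,-0.07,0.0426],[0.7,0.6,-0.2,-0.07,0.0426],[0.7,0.6,-0.2,-0.07,0.0426],[0.7,0.6,-0.2,-0.07,0.0426],[0.7,0.6,-0.2,-0.07,0.0426],[0.7,0.6,-0.2,-0.07,0.0426]]' 40; python3 - <<'E'
from h import *
rep();k=rack(-.083,-.24,.163)
print(go([k[0],k[1],.25],RY))
E
```

```text
clock: 4.2
position: [0.4513, -0.3356, 0.2805]
ee_rot: [-0.0, 0.999, 0.049, 0.001]
contact_force: [-0.5, 0.0, -0.3]
width: 0.0602
gripper_force: 0.0
t 4.2 pos [ 0.4513 -0.3356  0.2805] psi 0.099 tilt [0.0016 0.0005] w 0.0602 gf 0.0 F [-0.5  0.  -0.3] q [-0.76  0.24  1.47  0.    1.43  0.71]
[0.3671, -0.268, 0.0617, 0.0007]
```

```bash
python3 -m creep '[[0.7,0.367,-0.268,0.06,0],[0.7,0.367,-0.268,0.06,0],[0.7,0.367,-0.268,0.06,0],[0.7,0.367,-0.268,0.06,0],[0.7,0.367,-0.268,0.06,0],[0.7,0.367,-0.268,0.06,0],[0.7,0.367,-0.268,0.06,0]]'; python3 - <<'E'
from h import *
rep();k=rack(-.083,-.24,.163)
d=eyes.get_image("wrist");cv2.imwrite("pics/w1.png",d["frame"][:,:,::-1])
r=eyes.place_of("wrist","lever_knob");print([(x["centre"],x["confidence"]) for x in r][:2],proj(d,k))
if r: print(onplane(d,r[0]["centre"],.163),k)
print(go([k[0],k[1],.158],RY))
E
```

```text
clock: 4.9
position: [0.6183, -0.1881, 0.2498]
ee_rot: [0.0, 0.999, 0.047, -0.001]
contact_force: [-0.2, -0.7, -0.2]
width: 0.06
gripper_force: 0.0
t 4.9 pos [ 0.6183 -0.1881  0.2498] psi 0.0946 tilt [-0.0017 -0.0008] w 0.06 gf 0.0 F [-0.2 -0.7 -0.2] q [-0.4   0.38  1.33 -0.    1.43  1.07]
[([321.6, 189.4], 0.95)] [320.55455806 195.29587229]
[ 0.62502311 -0.18447216  0.163     ] [ 0.62076724 -0.184149    0.163     ]
[0.007, -0.0091, 0.1849, -0.0003]
```

View pics/w1.png

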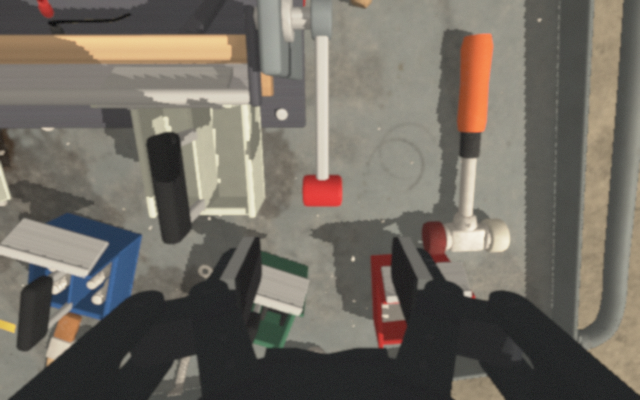

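```bash
python3 -m creep '[[0.7,0.012,-0.007,0.05,0],[0.7,0.012,-0.007,0.11,0],[0.7,0.012,-0.007,0.15,0],[0.7,0.012,-0.007,0.184,0],[0.7,0.012,-0.007,0.184,0],[0,0.012,-0.007,0.184,0],[0,0.012,-0.007,0.184,0],[0,0.012,-0.007,0.184,0],[0,0.012,-0.007,0.184,0],[0,0.012,-0.007,0.184,0]]' 35; python3 - <<'E'
from h import *
rep()
for a in [.2,.4,.6,.8,1.0,1.15,1.25,1.3]:
    print(a, np.round([.105*(1-np.cos(a))/.5, -.105*np.sin(a)/.5],3))
E
```

```text
clock: 6.0
position: [0.625, -0.1848, 0.1595]
ee_rot: [0.001, 0.999, 0.047, 0.001]
contact_force: [-0.5, -4.9, 2.4]
width: 0.0255
gripper_force: 37.8
t 6.0 pos [ 0.625  -0.1848  0.1595] psi 0.0941 tilt [ 0.0021 -0.0029] w 0.0255 gf 37.8 F [-0.5 -4.9  2.4] q [-0.39  0.44  1.46 -0.    1.23  1.08]
0.2 [ 0.004 -0.042]
0.4 [ 0.017 -0.082]
0.6 [ 0.037 -0.119]
0.8 [ 0.064 -0.151]
1.0 [ 0.097 -0.177]
1.15 [ 0.124 -0.192]
1.25 [ 0.144 -0.199]
1.3 [ 0.154 -0.202]
```

```bash
python3 -m creep '[[0,0.004,0,-0.042,0],[0,0.017,0,-0.082,0],[0,0.037,0,-0.119,0],[0,0.064,0,-0.151,0],[0,0.097,0,-0.177,0],[0,0.124,0,-0.192,0],[0,0.144,0,-0.199,0],[0,0.154,0,-0.202,0],[0,0.160,0,-0.203,0],[0,0.160,0,-0.203,0]]'; python3 - <<'E'
from h import *
rep()
E
```

```text
clock: 7.0
position: [0.7021, -0.1774, 0.2599]
ee_rot: [0.001, 0.999, 0.047, -0.003]
contact_force: [-4.6, -5.2, 3.6]
width: 0.0253
gripper_force: 35.1
t 7.0 pos [ 0.7021 -0.1774  0.2599] psi 0.0936 tilt [-0.0053 -0.0029] w 0.0253 gf 35.1 F [-4.6 -5.2  3.6] q [-0.34  0.5   1.11 -0.    1.53  1.14]
```

```bash
python3 -m creep '[[0.5,0,0,0,0],[0.5,0,0,0,0],[0.5,0,0,0,0],[0.5,0,0,-0.1,0],[0.5,0,0,-0.1,0],[0.5,-0.2,0,-0.12,0],[0.5,-0.2,-0.2,-0.12,0],[0.5,-0.2,-0.2,-0.12,0],[0.5,-0.2,-0.2,-0.12,0],[0.5,-0.2,-0.2,-0.12,0]]'; python3 - <<'E'
from h import *
rep()
d=eyes.get_image("wrist");cv2.imwrite("pics/w2.png",d["frame"][:,:,::-1])
for n in ["empty","lever_knob","caddy_green_grip"]:
    print(n,[(np.round(x["centre"]),x["confidence"]) for x in eyes.place_of("wrist",n)][:2])
for y in(.121,-.1345):
  for z,g in ((.06,-.075),(.158,-.083)):print(y,z,proj(d,rack(g,y,z)))
ds=cams()
print("knob",tri([(e,best(c,"lever_knob")["centre"]) for c,e in ds.items()]), rack(-.006,-.24,.264))
E
```

```text
clock: 8.0
position: [0.5946, -0.0838, 0.3213]
ee_rot: [0.0, 0.999, 0.048, 0.001]
contact_force: [0.2, -0.5, 0.6]
width: 0.0429
gripper_force: 0.0
t 8.0 pos [ 0.5946 -0.0838  0.3213] psi 0.0969 tilt [ 0.0027 -0.0002] w 0.0429 gf 0.0 F [ 0.2 -0.5  0.6] q [-0.26  0.28  1.31  0.    1.55  1.22]
empty [(array([103., 129.]), 0.95), (array([324., 127.]), 0.65)]
lever_knob [(array([523.,  54.]), 0.61), (array([344., 294.]), 0.36)]
caddy_green_grip [(array([345., 295.]), 0.79), (array([ 16., 179.]), 0.68)]
0.121 0.06 [103.45583848 130.39961771]
0.121 0.158 [ 34.71189725 153.22289705]
-0.1345 0.06 [323.20255168 131.13864011]
-0.1345 0.158 [322.43739346 154.15385335]Traceback (most recent call last):
  File "<stdin>", line 9, in <module>
TypeError: 'NoneType' object is not subscriptable
```

View pics/w2.png

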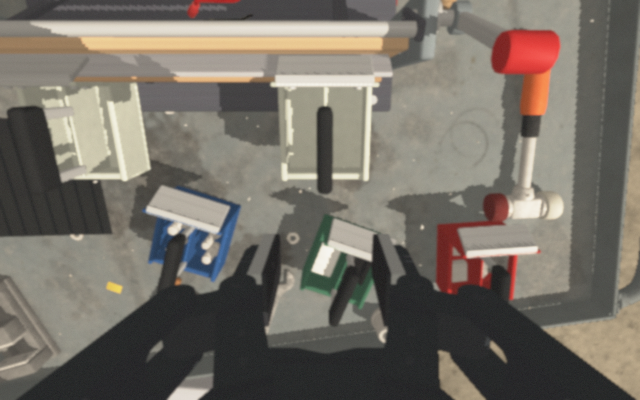

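```bash
sed -i 's/RO=np.array(\[.6808,.0626/RO=np.array([.6832,.0628/' h.py; python3 - <<'E'
from h import *
g=rack(-.083,-.1345,.158);print(g)
print(go([g[0],g[1],.153],RY))
E
```

```text
[ 0.61323333 -0.07891773  0.158     ]
[0.0363, -0.0124, 0.3321, -0.0002]
```

```bash
python3 -m creep '[[0.5,0.036,-0.01,0.08,0],[0.5,0.036,-0.01,0.16,0],[0.5,0.036,-0.01,0.22,0],[0.5,0.036,-0.01,0.28,0],[0.5,0.036,-0.01,0.31,0],[0.5,0.036,-0.01,0.332,0],[0.5,0.036,-0.01,0.332,0],[0,0.036,-0.01,0.332,0],[0,0.036,-0.01,0.332,0],[0,0.036,-0.01,0.332,0]]' 70; python3 -m creep '[[0,0,0,0,0],[0,0,0,0,0],[0,0,0,-0.01,0],[0,0,0,-0.02,0],[0,0,0,-0.04,0],[0,0,0,-0.06,0],[0,0,0,-0.08,0],[0,0,0,-0.1,0],[0,0,0,-0.1,0]]';  python3 - <<'E'
from h import *
rep()
E
```

```text
clock: 9.35
position: [0.6137, -0.0797, 0.1552]
ee_rot: [0.001, 0.999, 0.047, 0.002]
contact_force: [0.2, -0.8, 0.4]
width: 0.013
gripper_force: 69.6
clock: 10.25
position: [0.6137, -0.0793, 0.206]
ee_rot: [0.001, 0.999, 0.047, 0.002]
contact_force: [0.9, -0.4, -3.2]
width: 0.0127
gripper_force: 69.2
t 10.25 pos [ 0.6137 -0.0793  0.206 ] psi 0.0941 tilt [ 0.0039 -0.001 ] w 0.0127 gf 69.2 F [ 0.9 -0.4 -3.2] q [-0.24  0.36  1.47  0.    1.3   1.24]
```

```bash
python3 -m creep '[[0,0,0,-0.1,0],[0,0,0,-0.2,0],[0,0,0,-0.2,0]]' ; python3 - <<'E'
from h import *
rep()
print(go([.494,.411,.31],.07),go([.494,.411,.11],.07))
E
```

```text
clock: 10.55
position: [0.616, -0.0798, 0.3119]
ee_rot: [0.002, 0.999, 0.047, 0.007]
contact_force: [1.1, -0.8, -2.0]
width: 0.0131
gripper_force: 69.3
t 10.55 pos [ 0.616  -0.0798  0.3119] psi 0.0942 tilt [ 0.0151 -0.0037] w 0.0131 gf 69.3 F [ 1.1 -0.8 -2. ] q [-0.24  0.31  1.29 -0.    1.52  1.24]
[-0.1507, -1.0003, -0.0035, 0.0039] [-0.1566, -1.0023, 0.3964, 0.0039]
```

```bash
python3 -m creep '[[0,-0.02,-0.05,0,0],[0,-0.05,-0.14,0,0],[0,-0.06,-0.24,0,0],[0,-0.08,-0.36,0,0],[0,-0.1,-0.48,0,0],[0,-0.12,-0.6,0,0],[0,-0.13,-0.72,0,0.004],[0,-0.14,-0.84,0,0.004],[0,-0.15,-0.94,0,0.004],[0,-0.15,-1.0,0,0.004]]' ; python3 -m creep '[[0,0,0,0,0],[0,0,0,0,0],[0,0,0,0,0]]'; python3 - <<'E'
from h import *
rep()
print(go([.494,.411,.104],.07))
d=eyes.get_image("wrist");cv2.imwrite("pics/w3.png",d["frame"][:,:,::-1])
E
```

```text
clock: 11.55
position: [0.4948, 0.3806, 0.303]
ee_rot: [0.0, 0.999, 0.035, -0.0]
contact_force: [1.4, -0.4, -2.6]
width: 0.0134
gripper_force: 47.2
clock: 11.85
position: [0.496, 0.378, 0.3031]
ee_rot: [0.001, 0.999, 0.034, -0.001]
contact_force: [0.2, 0.2, -3.0]
width: 0.0128
gripper_force: 72.7
t 11.85 pos [0.496  0.378  0.3031] psi 0.0686 tilt [-0.0009 -0.0016] w 0.0128 gf 72.7 F [ 0.2  0.2 -3. ] q [ 0.54  0.33  1.29 -0.    1.53  2.04]
[0.001, -0.0668, 0.398, -0.0002]
```

View pics/w3.png

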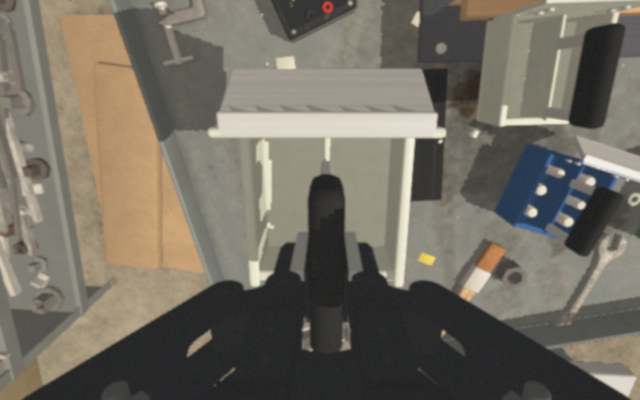

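```bash
python3 -m creep '[[0,0.001,-0.03,0.08,0],[0,0.001,-0.06,0.16,0],[0,0.001,-0.06,0.24,0],[0,0.001,-0.06,0.32,0],[0,0.001,-0.06,0.36,0],[0,0.001,-0.06,0.38,0],[0,0.001,-0.06,0.39,0],[0,0.001,-0.06,0.398,0],[0,0.001,-0.06,0.398,0]]' ;python3 -m creep '[[0,0,0,0.004,0],[0,0,0,0.008,0],[0,0,0,0.010,0],[0,0,0,0.010,0]]'; python3 - <<'E'
from h import *
rep()
E
```

```text
clock: 12.8
position: [0.4953, 0.4089, 0.1057]
ee_rot: [-0.0, 0.999, 0.034, 0.001]
contact_force: [-0.4, 0.1, -3.2]
width: 0.0132
gripper_force: 72.9
clock: 13.2
position: [0.4944, 0.4089, 0.0998]
ee_rot: [0.0, 0.999, 0.035, -0.0]
contact_force: [0.4, 0.5, -2.2]
width: 0.0129
gripper_force: 72.9
t 13.2 pos [0.4944 0.4089 0.0998] psi 0.0692 tilt [ 0.     -0.0001] w 0.0129 gf 72.9 F [ 0.4  0.5 -2.2] q [ 0.58  0.48  1.56 -0.    1.1   2.08]
```

Close; a little lower, release, retreat and go over the second empty.

```bash
python3 -m creep '[[0,0,0,0.004,0],[0,0,0,0.006,0],[0,0,0,0.006,0],[0.45,0,0,0.006,0],[0.45,0,0,0.006,0],[0.45,0,0,0.006,0],[0.45,0,0,-0.08,0],[0.45,0,0,-0.2,0],[0.45,0,0,-0.35,0],[0.45,0,0,-0.4,0]]'; python3 - <<'E'
from h import *
rep()
g=rack(-.083,.121,.158);print(g)
print(go([g[0],g[1],.31],RY),go([g[0],g[1],.153],RY))
E
```

```text
clock: 14.2
position: [0.4943, 0.4088, 0.2915]
ee_rot: [0.0, 0.999, 0.035, -0.0]
contact_force: [2.2, 0.4, -0.5]
width: 0.0383
gripper_force: 0.0
t 14.2 pos [0.4943 0.4088 0.2915] psi 0.0691 tilt [-0.0001 -0.0001] w 0.0383 gf 0.0 F [ 2.2  0.4 -0.5] q [ 0.58  0.36  1.27 -0.    1.51  2.08]
[0.58917537 0.1754471  0.158     ]
[0.1571, 0.4786, -0.0369, -0.004] [0.1572, 0.4786, 0.2771, -0.004]
```

```bash
python3 -m creep '[[0.5,0.04,0.1,-0.02,-0.004],[0.5,0.157,0.478,-0.02,-0.004],[0.5,0.157,0.478,-0.02,-0.004],[0.5,0.157,0.478,-0.02,-0.004],[0.5,0.157,0.478,-0.02,-0.004],[0.5,0.157,0.478,-0.02,-0.004],[0.5,0.157,0.478,-0.02,-0.004],[0.5,0.157,0.478,-0.02,-0.004],[0.5,0.157,0.478,-0.02,-0.004]]'; python3 - <<'E'
from h import *
rep()
g=rack(-.083,.121,.158)
print(go([g[0],g[1],.153],RY))
d=eyes.get_image("wrist");cv2.imwrite("pics/w4.png",d["frame"][:,:,::-1]);print(proj(d,g))
# dark bar centroid near predicted point
u=proj(d,g).astype(int);m=(d["frame"].max(2)<50).astype(np.uint8)
x0,y0=u-(45,70);s=m[max(0,y0):y0+140,x0:x0+90]
n,l,stt,cc=cv2.connectedComponentsWithStats(s);print([(stt[i].tolist(),(cc[i]+(x0,max(0,y0))).round(1).tolist()) for i in range(1,n) if stt[i,4]>300])
E
```

```text
clock: 15.1
position: [0.5888, 0.1773, 0.2998]
ee_rot: [-0.0, 0.999, 0.048, -0.0]
contact_force: [-0.1, 0.3, -0.6]
width: 0.0424
gripper_force: 0.0
t 15.1 pos [0.5888 0.1773 0.2998] psi 0.096 tilt [-0.0002  0.0005] w 0.0424 gf 0.0 F [-0.1  0.3 -0.6] q [0.18 0.31 1.32 0.   1.51 1.65]
[0.0005, 0.0039, 0.2935, 0.0003]
[328.31036049 177.8452741 ]
[]
```

```bash
python3 -m creep '[[0.5,0,0.003,0.08,0],[0.5,0,0.003,0.16,0],[0.5,0,0.003,0.22,0],[0.5,0,0.003,0.26,0],[0.5,0,0.003,0.28,0],[0.5,0,0.003,0.294,0],[0.5,0,0.003,0.294,0],[0,0,0.003,0.294,0],[0,0,0.003,0.294,0],[0,0,0.003,0.294,0]]' 70; python3 -m creep '[[0,0,0,0,0],[0,0,0,0,0],[0,0,0,-0.01,0],[0,0,0,-0.03,0],[0,0,0,-0.06,0],[0,0,0,-0.1,0],[0,0,0,-0.18,0],[0,0,0,-0.26,0],[0,0,0,-0.3,0]]';  python3 - <<'E'
from h import *
rep()
print(go([.503,.282,.31],.07),go([.503,.282,.104],.07))
E
```

```text
clock: 16.15
position: [0.5903, 0.1743, 0.1542]
ee_rot: [-0.0, 0.999, 0.047, 0.001]
contact_force: [0.2, -0.2, 3.3]
width: 0.0131
gripper_force: 68.6
clock: 17.05
position: [0.5903, 0.1746, 0.3068]
ee_rot: [-0.0, 0.999, 0.047, 0.002]
contact_force: [0.8, -0.5, -2.7]
width: 0.0131
gripper_force: 68.6
t 17.05 pos [0.5903 0.1746 0.3068] psi 0.0941 tilt [0.0048 0.0009] w 0.0131 gf 68.6 F [ 0.8 -0.5 -2.7] q [0.17 0.31 1.31 0.   1.52 1.65]
[-0.1536, -0.2303, -0.0071, 0.0038] [-0.1556, -0.2301, 0.4049, 0.0038]
```

```bash
python3 -m creep '[[0,-0.03,-0.06,0,0.004],[0,-0.09,-0.14,0,0.004],[0,-0.154,-0.23,0,0.004],[0,-0.154,-0.23,0,0.004],[0,-0.154,-0.23,0.08,0.004],[0,-0.154,-0.23,0.16,0.004],[0,-0.154,-0.23,0.24,0.004],[0,-0.154,-0.23,0.32,0.004],[0,-0.154,-0.23,0.36,0.004],[0,-0.154,-0.23,0.39,0.004]]' ; python3 -m creep '[[0,0,0,0.01,0],[0,0,0,0.016,0],[0,0,0,0.022,0],[0,0,0,0.026,0],[0,0,0,0.026,0]]'; python3 - <<'E'
from h import *
rep()
E
```

```text
clock: 18.05
position: [0.5009, 0.2806, 0.1054]
ee_rot: [0.001, 0.999, 0.034, -0.002]
contact_force: [0.4, -0.5, -2.3]
width: 0.0131
gripper_force: 69.0
clock: 18.55
position: [0.5032, 0.2817, 0.0976]
ee_rot: [-0.0, 0.999, 0.035, 0.002]
contact_force: [-1.2, -0.9, 6.4]
width: 0.0131
gripper_force: 70.6
t 18.55 pos [0.5032 0.2817 0.0976] psi 0.0691 tilt [0.0034 0.0008] w 0.0131 gf 70.6 F [-1.2 -0.9  6.4] q [ 0.39  0.4   1.72 -0.    1.02  1.89]
```

```bash
python3 -m creep '[[0.45,0,0,0,0],[0.45,0,0,0,0],[0.45,0,0,0,0],[0.45,0,0,-0.08,0],[0.45,0,0,-0.2,0],[0.45,0,0,-0.35,0],[0.45,-0.1,0.2,-0.45,0],[0.45,-0.1,0.2,-0.45,0],[0.45,-0.1,0.2,-0.45,0]]'; python3 - <<'E'
from h import *
rep()
ds=cams(("scene","side","wrist"))
for col in ["blue","red","green"]:
    for names in (("scene","side"),("scene","side","wrist")):
        try:
            x,c,n=caddy({k:ds[k] for k in names},col);print(col,names,np.round(x,3),round(c,1),n)
        except Exception as e: print(col,e)
im=np.hstack([ds["scene"]["frame"][150:350,160:480],ds["wrist"]["frame"][::2,::2][:200]])
cv2.imwrite("pics/mix5.png",im[:,:,::-1])
E
```

```text
clock: 19.45
position: [0.4584, 0.1771, 0.3218]
ee_rot: [0.0, 0.999, 0.035, 0.001]
contact_force: [0.8, 0.0, -0.4]
width: 0.0385
gripper_force: 0.0
t 19.45 pos [0.4584 0.1771 0.3218] psi 0.0695 tilt [ 0.002  -0.0003] w 0.0385 gf 0.0 F [ 0.8  0.  -0.4] q [ 0.23  0.11  1.53 -0.    1.5   1.73]
blue ('scene', 'side') [ 0.457  0.085 -0.    -0.346] 6.4 6
blue ('scene', 'side', 'wrist') [ 0.457  0.086 -0.    -0.268] 8.1 8
red ('scene', 'side') [ 0.448 -0.298  0.    -0.041] 1.5 3
red ('scene', 'side', 'wrist') [ 0.527 -0.226 -0.    -1.69 ] 432.7 4
green ('scene', 'side') [ 0.435 -0.119 -0.    -0.332] 5.2 6
green ('scene', 'side', 'wrist') [ 0.436 -0.123 -0.    -0.277] 9.1 9
```

View pics/mix5.png

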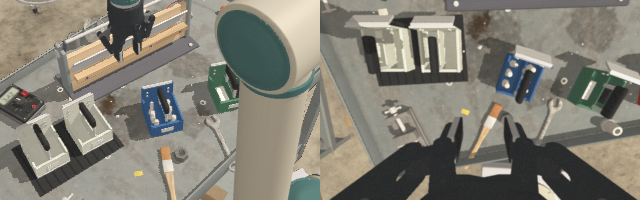

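```bash
python3 - <<'E'
from h import *
print(go([.42,.088,.30],-.28))
E
```

```text
[-0.0903, 0.1749, 0.0395, 0.0555]
```

```bash
python3 -m creep '[[0.5,-0.09,0.175,0.04,0.0555],[0.5,-0.09,0.175,0.04,0.0555],[0.5,-0.09,0.175,0.04,0.0555],[0.5,-0.09,0.175,0.04,0.0555],[0.5,-0.09,0.175,0.04,0.0555]]'; cat > look.py <<'E'
from h import *
import sys
def wl(col,tag):
    rep();d=eyes.get_image("wrist")
    for s,m in MODEL.items():
        r=best("wrist","caddy_"+col+s)
        if r: print(s,np.round(r["centre"],1),round(r["confidence"],2),"->",np.round(onplane(d,r["centre"],m[2]),4))
    r=eyes.regions_of("wrist","caddy_"+col)
    if r and r[0]["confidence"]>.3:
        pts=np.argwhere(r[0]["mask"])[:,::-1]
        # colour pixels of the thin tray only, via min-area rectangle in metric coordinates
        P=np.array([onplane(d,p,.05)[:2] for p in pts[::7]],np.float32);print("rect",cv2.minAreaRect(P*1000))
    x,c,n=caddy({"wrist":d},col);print("wrist fit",np.round(x,4),round(c,1),n)
    ds=cams();ds["wrist"]=d
    x,c,n=caddy(ds,col);print("all fit",np.round(x,4),round(c,1),n)
    cv2.imwrite(f"pics/{tag}.png",d["frame"][:,:,::-1])
if __name__=="__main__": wl(*sys.argv[1:])
E
python3 look.py blue b1
```

```text
clock: 22.35
position: [0.4206, 0.0882, 0.3002]
ee_rot: [-0.0, 0.99, -0.139, 0.001]
contact_force: [-0.3, 0.4, 0.1]
width: 0.0429
gripper_force: 0.0
t 22.35 pos [0.4206 0.0882 0.3002] psi -0.2787 tilt [0.0012 0.0004] w 0.0429 gf 0.0 F [-0.3  0.4  0.1] q [0.04 0.02 1.68 0.   1.44 1.89]
 [322.6 117.5] 0.57 -> [0.4568 0.0825 0.    ]
_grip [318.4 135. ] 0.92 -> [0.4495 0.0879 0.098 ]
_strip [316.   53.3] 0.72 -> [0.5255 0.0689 0.066 ]
rect ((464.94415283203125, 84.09796905517578), (98.03623962402344, 134.0384063720703), 76.95423126220703)
wrist fit [ 4.570e-01  8.560e-02 -1.000e-04 -2.399e-01] 0.9 3
all fit [ 4.570e-01  8.580e-02 -2.000e-04 -2.351e-01] 132.2 8
```

View pics/b1.png

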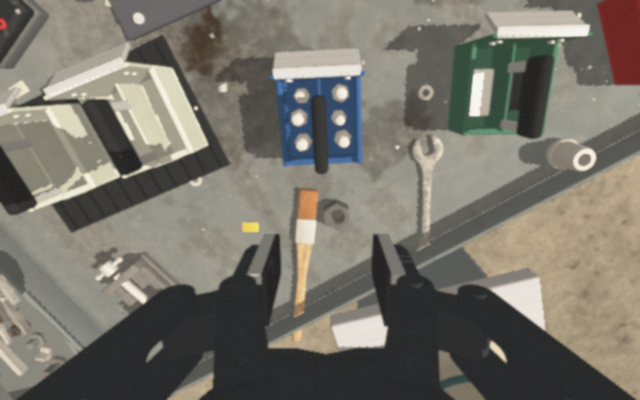

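```bash
python3 - <<'E'
from h import *
print(go([.4492,.0875,.093],-.24))
E
```

```text
[0.0561, -0.0152, 0.4136, -0.0063]
```

```bash
python3 -m creep '[[0.5,0.056,-0.015,0.08,-0.006],[0.5,0.056,-0.015,0.16,-0.006],[0.5,0.056,-0.015,0.24,-0.006],[0.5,0.056,-0.015,0.32,-0.006],[0.5,0.056,-0.015,0.37,-0.006],[0.5,0.056,-0.015,0.4,-0.006],[0.5,0.056,-0.015,0.413,-0.006],[0.5,0.056,-0.015,0.413,-0.006],[0,0.056,-0.015,0.413,-0.006],[0,0.056,-0.015,0.413,-0.006]]' 100; python3 -m creep '[[0,0,0,0,0],[0,0,0,0,0],[0,0,0,0,0]]'; python3 -m creep '[[0,0,0,-0.01,0],[0,0,0,-0.03,0],[0,0,0,-0.06,0],[0,0,0,-0.1,0],[0,0,0,-0.14,0],[0,0,0,-0.2,0],[0,0,0,-0.24,0],[0,0,0,-0.24,0]]';  python3 - <<'E'
from h import *
rep()
for y in (.12,0,-.12):
    print(y,rack(-.15,y,0),rack(-.083-.003,y,0))
g=rack(-.16,.12,0);print(go([g[0],g[1],.22],RY))
E
```

```text
clock: 24.3
position: [0.45, 0.0874, 0.0943]
ee_rot: [-0.0, 0.993, -0.121, 0.001]
contact_force: [-0.3, -4.1, 1.6]
width: 0.0145
gripper_force: 1.2
clock: 24.6
position: [0.4499, 0.0873, 0.0943]
ee_rot: [-0.0, 0.993, -0.121, 0.001]
contact_force: [-0.2, -1.8, 6.5]
width: 0.0125
gripper_force: 98.0
clock: 25.4
position: [0.4508, 0.0877, 0.2161]
ee_rot: [-0.001, 0.993, -0.121, 0.003]
contact_force: [0.5, 0.3, -3.7]
width: 0.0127
gripper_force: 98.0
t 25.4 pos [0.4508 0.0877 0.2161] psi -0.242 tilt [0.0064 0.0004] w 0.0127 gf 98.0 F [ 0.5  0.3 -3.7] q [0.04 0.12 1.79 0.   1.23 1.85]
0.12 [0.52256721 0.1681428  0.        ] [0.58628286 0.17416906 0.        ]
0 [0.53386644 0.04867595 0.        ] [0.59758209 0.05470221 0.        ]
-0.12 [ 0.54516568 -0.07079089  0.        ] [ 0.60888133 -0.06476463  0.        ]
[0.0819, -0.1841, -0.0069, -0.0535]
```

```bash
python3 -m creep '[[0,0.01,-0.02,0,-0.01],[0,0.04,-0.08,0,-0.025],[0,0.06,-0.13,0,-0.04],[0,0.075,-0.17,0,-0.053],[0,0.082,-0.184,0,-0.0535],[0,0.082,-0.184,0,-0.0535],[0,0.082,-0.184,0,-0.0535]]';  python3 - <<'E'
from h import *
rep()
g=rack(-.086,.12,0);print(go([g[0],g[1],.188],RY),go([g[0],g[1],.154],RY))
E
```

```text
clock: 26.1
position: [0.5097, 0.1662, 0.2123]
ee_rot: [0.001, 0.999, 0.047, -0.001]
contact_force: [-0.3, -0.1, -3.9]
width: 0.0127
gripper_force: 98.1
t 26.1 pos [0.5097 0.1662 0.2123] psi 0.0933 tilt [-0.0028 -0.0014] w 0.0127 gf 98.1 F [-0.3 -0.1 -3.9] q [ 0.19  0.24  1.64 -0.    1.26  1.66]
[0.1541, -0.0017, 0.0482, -0.0002] [0.1543, -0.0018, 0.1162, -0.0002]
```

```bash
python3 -m creep '[[0,0.03,0,0.02,0],[0,0.07,0,0.03,0],[0,0.11,0,0.036,0],[0,0.14,0,0.04,0],[0,0.152,0,0.045,0],[0,0.152,0,0.045,0],[0,0.152,0,0.06,0],[0,0.152,0,0.07,0],[0,0.152,0,0.07,0]]';  python3 - <<'E'
from h import *
rep()
E
python3 -m creep '[[0,0,0,0.006,0],[0,0,0,0.012,0],[0,0,0,0.018,0],[0,0,0,0.022,0],[0,0,0,0.026,0],[0,0,0,0.026,0]]';  python3 - <<'E'
from h import *
rep()
g=rack(-.083,.12,0);print(go([g[0],g[1],.154],RY))
E
```

```text
clock: 27.0
position: [0.5851, 0.174, 0.1772]
ee_rot: [0.0, 0.999, 0.047, -0.001]
contact_force: [-1.1, -0.3, -3.6]
width: 0.0124
gripper_force: 98.2
t 27.0 pos [0.5851 0.174  0.1772] psi 0.0943 tilt [-0.0027 -0.0005] w 0.0124 gf 98.2 F [-1.1 -0.3 -3.6] q [ 0.18  0.37  1.53 -0.    1.24  1.65]
clock: 27.6
position: [0.5865, 0.1741, 0.1649]
ee_rot: [0.0, 0.999, 0.047, -0.0]
contact_force: [0.1, -0.5, -4.4]
width: 0.0126
gripper_force: 98.2
t 27.6 pos [0.5865 0.1741 0.1649] psi 0.0941 tilt [-0.0006 -0.0002] w 0.0126 gf 98.2 F [ 0.1 -0.5 -4.4] q [ 0.17  0.38  1.55 -0.    1.21  1.65]
[0.0057, -0.0003, 0.0218, -0.0]
```

Already inside the V with no contact. Keep lowering gently, with a small forward bias.

```bash
python3 -m creep '[[0,0,0,0.006,0],[0,0,0,0.01,0],[0,0.001,0,0.013,0],[0,0.002,0,0.016,0],[0,0.002,0,0.016,0]]';  python3 - <<'E'
from h import *
rep()
E
python3 -m creep '[[0,0.001,0,0.003,0],[0,0.002,0,0.006,0],[0,0.002,0,0.006,0]]';  python3 - <<'E'
from h import *
rep()
E
```

```text
clock: 28.1
position: [0.5884, 0.1743, 0.1574]
ee_rot: [-0.0, 0.999, 0.047, 0.001]
contact_force: [2.1, -0.3, -3.9]
width: 0.0127
gripper_force: 98.3
t 28.1 pos [0.5884 0.1743 0.1574] psi 0.094 tilt [0.0017 0.0003] w 0.0127 gf 98.3 F [ 2.1 -0.3 -3.9] q [ 0.17  0.39  1.56 -0.    1.19  1.65]
clock: 28.4
position: [0.5899, 0.1745, 0.1548]
ee_rot: [-0.0, 0.999, 0.047, 0.002]
contact_force: [3.4, -0.0, -1.3]
width: 0.0124
gripper_force: 98.7
t 28.4 pos [0.5899 0.1745 0.1548] psi 0.094 tilt [0.0031 0.0005] w 0.0124 gf 98.7 F [ 3.4 -0.  -1.3] q [ 0.17  0.39  1.56 -0.    1.19  1.65]
```

```bash
python3 -m creep '[[0.2,0,0,0.001,0],[0.3,0,0,0,0],[0.5,0,0,0,0],[0.5,0,0,0,0],[0.5,0,0,-0.06,0],[0.5,0,0,-0.16,0],[0.5,0,0,-0.26,0],[0.5,0,0,-0.3,0]]';  python3 - <<'E'
from h import *
rep()
print(go([.40,-.11,.30],-.3))
E
```

```text
clock: 29.2
position: [0.5902, 0.1746, 0.3101]
ee_rot: [-0.0, 0.999, 0.047, 0.004]
contact_force: [0.3, 0.9, 0.1]
width: 0.0426
gripper_force: 0.0
t 29.2 pos [0.5902 0.1746 0.3101] psi 0.0943 tilt [0.0085 0.0014] w 0.0426 gf 0.0 F [0.3 0.9 0.1] q [ 0.17  0.31  1.3  -0.    1.52  1.65]
[-0.4324, 0.5309, 0.0161, 0.0628]
```

```bash
python3 -m creep '[[0.5,-0.432,0.531,0.016,0.0628],[0.5,-0.432,0.531,0.016,0.0628],[0.5,-0.432,0.531,0.016,0.0628],[0.5,-0.432,0.531,0.016,0.0628],[0.5,-0.432,0.531,0.016,0.0628],[0.5,-0.432,0.531,0.016,0.0628],[0.5,-0.432,0.531,0.016,0.0628],[0.5,-0.432,0.531,0.016,0.0628],[0.5,-0.432,0.531,0.016,0.0628],[0.5,-0.432,0.531,0.016,0.0628]]'; python3 look.py green g1; python3 - <<'E'
from h import *
ds=cams();x=caddy(ds,"blue",.06);print("blue",np.round(x[0],3),x[1:],"home",rack(-.075,.12,.06))
E
```

```text
clock: 30.2
position: [0.399, -0.1096, 0.2964]
ee_rot: [-0.0, 0.989, -0.149, 0.0]
contact_force: [-0.3, 1.1, -0.3]
width: 0.0426
gripper_force: 0.0
t 30.2 pos [ 0.399  -0.1096  0.2964] psi -0.2998 tilt [0.0006 0.0006] w 0.0426 gf 0.0 F [-0.3  1.1 -0.3] q [-0.44 -0.    1.71  0.    1.43  1.43]
 [329.1 114.6] 0.62 -> [ 0.4362 -0.125   0.    ]
_grip [326.  130.1] 0.63 -> [ 0.4307 -0.1193  0.098 ]
_strip [326.9  50.7] 0.93 -> [ 0.5021 -0.1422  0.066 ]
rect ((441.2716979980469, -124.55758666992188), (97.9433822631836, 134.56427001953125), 76.95246124267578)
wrist fit [ 4.357e-01 -1.219e-01 -2.000e-04 -2.973e-01] 2.9 3
all fit [ 0.4352 -0.1208 -0.0008 -0.3093] 11.6 9
blue [ 0.595  0.178  0.06  -0.019] (np.float64(5.929723271357654), 6) home [0.59723399 0.17520482 0.06      ]
```

View pics/g1.png

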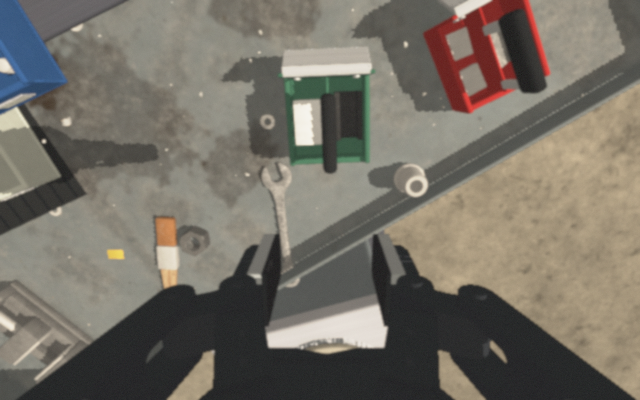

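```bash
python3 - <<'E'
from h import *
print(go([.4282,-.1198,.093],-.285))
E
```

```text
[0.0622, 0.0005, 0.4066, -0.0025]
```

```bash
python3 -m creep '[[0.5,0.062,0,0.08,-0.0025],[0.5,0.062,0,0.16,-0.0025],[0.5,0.062,0,0.24,-0.0025],[0.5,0.062,0,0.32,-0.0025],[0.5,0.062,0,0.37,-0.0025],[0.5,0.062,0,0.395,-0.0025],[0.5,0.062,0,0.406,-0.0025],[0.5,0.062,0,0.406,-0.0025],[0,0.062,0,0.406,-0.0025],[0,0.062,0,0.406,-0.0025]]' 100; python3 -m creep '[[0,0,0,0,0],[0,0,0,0,0],[0,0,0,0,0]]'; python3 -m creep '[[0,0,0,-0.01,0],[0,0,0,-0.03,0],[0,0,0,-0.06,0],[0,0,0,-0.1,0],[0,0,0,-0.14,0],[0,0,0,-0.2,0],[0,0,0,-0.24,0],[0,0,0,-0.24,0]]';  python3 - <<'E'
from h import *
rep()
g=rack(-.16,0,0);print(go([g[0],g[1],.213],RY))
E
```

```text
clock: 32.55
position: [0.429, -0.1201, 0.0943]
ee_rot: [0.001, 0.99, -0.142, 0.001]
contact_force: [-0.2, -1.5, 1.7]
width: 0.0142
gripper_force: 1.8
clock: 32.85
position: [0.4289, -0.1201, 0.0942]
ee_rot: [0.001, 0.99, -0.142, 0.001]
contact_force: [-0.8, -1.7, 5.3]
width: 0.0126
gripper_force: 98.1
clock: 33.65
position: [0.4297, -0.1201, 0.216]
ee_rot: [0.001, 0.99, -0.142, 0.003]
contact_force: [0.5, 0.1, -4.2]
width: 0.0123
gripper_force: 97.6
t 33.65 pos [ 0.4297 -0.1201  0.216 ] psi -0.2846 tilt [ 0.0056 -0.0024] w 0.0123 gf 97.6 F [ 0.5  0.1 -4.2] q [-0.43  0.1   1.81  0.    1.23  1.43]
[0.0866, -0.375, 0.0063, -0.0603]
```

```bash
python3 -m creep '[[0,0.02,-0.06,0,-0.01],[0,0.04,-0.15,0,-0.03],[0,0.06,-0.24,0,-0.05],[0,0.08,-0.32,0,-0.0603],[0,0.087,-0.36,0,-0.0603],[0,0.087,-0.375,0,-0.0603],[0,0.087,-0.375,0,-0.0603],[0,0.087,-0.375,0,-0.0603]]';  python3 - <<'E'
from h import *
rep()
g=rack(-.086,0,0);print(go([g[0],g[1],.188],RY),go([g[0],g[1],.177],RY))
E
```

```text
clock: 34.45
position: [0.5214, 0.0474, 0.2125]
ee_rot: [0.0, 0.999, 0.047, -0.001]
contact_force: [-0.2, -0.1, -2.5]
width: 0.0126
gripper_force: 98.5
t 34.45 pos [0.5214 0.0474 0.2125] psi 0.0939 tilt [-0.0024 -0.001 ] w 0.0126 gf 98.5 F [-0.2 -0.1 -2.5] q [-0.04  0.22  1.67 -0.    1.26  1.44]
[0.1532, -0.0003, 0.0485, -0.0001] [0.1532, -0.0004, 0.0705, -0.0001]
```

```bash
python3 -m creep '[[0,0.03,0,0.02,0],[0,0.07,0,0.03,0],[0,0.11,0,0.036,0],[0,0.14,0,0.04,0],[0,0.152,0,0.045,0],[0,0.152,0,0.045,0],[0,0.152,0,0.06,0],[0,0.152,0,0.07,0],[0,0.152,0,0.07,0]]'
python3 -m creep '[[0,0,0,0.006,0],[0,0,0,0.012,0],[0,0,0,0.018,0],[0,0,0,0.022,0],[0,0,0,0.026,0],[0,0,0,0.026,0]]';  python3 - <<'E'
from h import *
rep()
E
```

```text
clock: 35.35
position: [0.5967, 0.0552, 0.1772]
ee_rot: [-0.0, 0.999, 0.047, -0.001]
contact_force: [0.4, -0.2, -3.7]
width: 0.0125
gripper_force: 98.5
clock: 35.95
position: [0.5981, 0.0554, 0.1649]
ee_rot: [0.0, 0.999, 0.047, -0.0]
contact_force: [0.0, 0.7, -3.9]
width: 0.0124
gripper_force: 98.5
t 35.95 pos [0.5981 0.0554 0.1649] psi 0.0942 tilt [-0.0006 -0.0001] w 0.0124 gf 98.5 F [ 0.   0.7 -3.9] q [-0.02  0.37  1.57 -0.    1.2   1.45]
```

```bash
python3 -m creep '[[0,0,0,0.006,0],[0,0,0,0.01,0],[0,0.001,0,0.013,0],[0,0.002,0,0.016,0],[0,0.002,0,0.016,0]]'
python3 -m creep '[[0,0.001,0,0.003,0],[0,0.002,0,0.006,0],[0,0.002,0,0.006,0]]';  python3 - <<'E'
from h import *
rep()
E
```

```text
clock: 36.45
position: [0.6008, 0.0556, 0.158]
ee_rot: [-0.0, 0.999, 0.047, 0.002]
contact_force: [2.7, 1.2, -0.6]
width: 0.0125
gripper_force: 99.1
clock: 36.75
position: [0.6023, 0.0557, 0.1554]
ee_rot: [-0.0, 0.999, 0.047, 0.003]
contact_force: [6.1, 0.6, 3.4]
width: 0.0124
gripper_force: 99.6
t 36.75 pos [0.6023 0.0557 0.1554] psi 0.0938 tilt [0.0051 0.0003] w 0.0124 gf 99.6 F [6.1 0.6 3.4] q [-0.02  0.38  1.58  0.    1.18  1.45]
```

```bash
python3 -m creep '[[0.2,0,0,0,0],[0.3,0,0,0,0],[0.4,0,0,0,0],[0.45,0,0,0,0],[0.45,0,0,-0.06,0],[0.45,0,0,-0.16,0],[0.45,0,0,-0.26,0],[0.45,0,0,-0.3,0]]';  python3 - <<'E'
from h import *
rep()
print(go([.413,-.315,.30],.15))
E
```

```text
clock: 37.55
position: [0.6015, 0.0555, 0.3096]
ee_rot: [0.0, 0.999, 0.047, 0.004]
contact_force: [0.3, -0.9, -0.6]
width: 0.0383
gripper_force: 0.0
t 37.55 pos [0.6015 0.0555 0.3096] psi 0.0943 tilt [ 0.0074 -0.0004] w 0.0383 gf 0.0 F [ 0.3 -0.9 -0.6] q [-0.02  0.29  1.33 -0.    1.52  1.45]
[-0.4453, 0.7022, 0.0168, -0.0089]
```

```bash
python3 -m creep '[[0.5,-0.445,0.702,0.016,-0.009],[0.5,-0.445,0.702,0.016,-0.009],[0.5,-0.445,0.702,0.016,-0.009],[0.5,-0.445,0.702,0.016,-0.009],[0.5,-0.445,0.702,0.016,-0.009],[0.5,-0.445,0.702,0.016,-0.009],[0.5,-0.445,0.702,0.016,-0.009],[0.5,-0.445,0.702,0.016,-0.009],[0.5,-0.445,0.702,0.016,-0.009],[0.5,-0.445,0.702,0.016,-0.009]]'; python3 look.py red r1
```

```text
clock: 38.55
position: [0.4103, -0.3165, 0.2958]
ee_rot: [-0.0, 0.997, 0.073, -0.001]
contact_force: [0.5, -0.0, -1.2]
width: 0.0433
gripper_force: 0.0
t 38.55 pos [ 0.4103 -0.3165  0.2958] psi 0.1467 tilt [-0.0013  0.0006] w 0.0433 gf 0.0 F [ 0.5 -0.  -1.2] q [-0.79  0.17  1.53 -0.    1.45  0.63]
 [325.7 111.2] 0.88 -> [ 0.4536 -0.3095  0.    ]
_grip [327.1 129.4] 0.87 -> [ 0.4437 -0.3125  0.098 ]
_strip [325.2  44.1] 0.58 -> [ 0.5227 -0.2988  0.066 ]
rect ((460.51312255859375, -308.8465881347656), (134.75350952148438, 101.67339324951172), 9.961810111999512)
wrist fit [ 0.4525 -0.3106  0.      0.167 ] 1.0 3
all fit [ 0.4522 -0.3106 -0.      0.171 ] 9.3 8
```

View pics/r1.png

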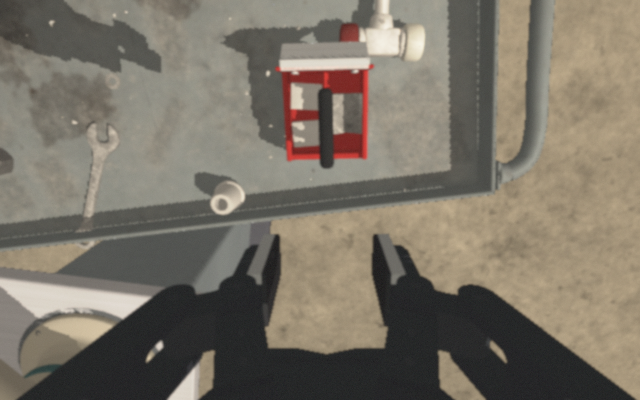

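```bash
python3 - <<'E'
from h import *
print(go([.4443,-.312,.093],.167))
E
```

```text
[0.0654, 0.0041, 0.4066, -0.0026]
```

```bash
python3 -m creep '[[0.5,0.065,0.004,0.08,-0.0026],[0.5,0.065,0.004,0.16,-0.0026],[0.5,0.065,0.004,0.24,-0.0026],[0.5,0.065,0.004,0.32,-0.0026],[0.5,0.065,0.004,0.37,-0.0026],[0.5,0.065,0.004,0.395,-0.0026],[0.5,0.065,0.004,0.406,-0.0026],[0.5,0.065,0.004,0.406,-0.0026],[0,0.065,0.004,0.406,-0.0026],[0,0.065,0.004,0.406,-0.0026]]' 100; python3 -m creep '[[0,0,0,0,0],[0,0,0,0,0],[0,0,0,0,0]]'; python3 -m creep '[[0,0,0,-0.01,0],[0,0,0,-0.03,0],[0,0,0,-0.06,0],[0,0,0,-0.1,0],[0,0,0,-0.14,0],[0,0,0,-0.2,0],[0,0,0,-0.24,0],[0,0,0,-0.24,0]]';  python3 - <<'E'
from h import *
rep()
g=rack(-.16,-.12,0);print(go([g[0],g[1],.213],RY))
E
```

```text
clock: 40.5
position: [0.4449, -0.3125, 0.0948]
ee_rot: [0.001, 0.997, 0.083, 0.001]
contact_force: [-0.4, 2.6, 2.1]
width: 0.0143
gripper_force: 1.0
clock: 40.8
position: [0.4446, -0.3122, 0.0945]
ee_rot: [0.001, 0.997, 0.083, 0.001]
contact_force: [-0.2, 2.2, 5.8]
width: 0.0124
gripper_force: 98.9
clock: 41.6
position: [0.4456, -0.3133, 0.2166]
ee_rot: [0.003, 0.997, 0.083, 0.002]
contact_force: [0.8, -0.5, -2.4]
width: 0.0126
gripper_force: 97.8
t 41.6 pos [ 0.4456 -0.3133  0.2166] psi 0.167 tilt [ 0.0051 -0.0049] w 0.0126 gf 97.8 F [ 0.8 -0.5 -2.4] q [-0.74  0.24  1.62 -0.    1.27  0.66]
[0.2571, -0.4467, 0.0057, 0.0116]
```

```bash
python3 -m creep '[[0,0.0,-0.06,0,0],[0,0.04,-0.15,0,0.004],[0,0.1,-0.24,0,0.0116],[0,0.16,-0.32,0,0.0116],[0,0.21,-0.39,0,0.0116],[0,0.257,-0.447,0,0.0116],[0,0.257,-0.447,0,0.0116],[0,0.257,-0.447,0,0.0116]]';  python3 - <<'E'
from h import *
rep()
g=rack(-.086,-.12,0);print(go([g[0],g[1],.188],RY),go([g[0],g[1],.177],RY))
E
```

```text
clock: 42.4
position: [0.5329, -0.0694, 0.2118]
ee_rot: [-0.0, 0.999, 0.048, -0.002]
contact_force: [-0.6, -1.2, -2.0]
width: 0.0125
gripper_force: 98.4
t 42.4 pos [ 0.5329 -0.0694  0.2118] psi 0.0965 tilt [-0.0031 -0.0001] w 0.0125 gf 98.4 F [-0.6 -1.2 -2. ] q [-0.26  0.24  1.64 -0.    1.26  1.22]
[0.1522, 0.0054, 0.0472, 0.0003] [0.1523, 0.0054, 0.0692, 0.0003]
```

```bash
python3 -m creep '[[0,0.03,0.005,0.02,0],[0,0.07,0.005,0.03,0],[0,0.11,0.005,0.036,0],[0,0.14,0.005,0.04,0],[0,0.152,0.005,0.044,0],[0,0.152,0.005,0.044,0],[0,0.152,0.005,0.06,0],[0,0.152,0.005,0.069,0],[0,0.152,0.005,0.069,0]]'
python3 -m creep '[[0,0,0,0.006,0],[0,0,0,0.012,0],[0,0,0,0.018,0],[0,0,0,0.022,0],[0,0,0,0.026,0],[0,0,0,0.026,0]]';  python3 - <<'E'
from h import *
rep()
E
```

```text
clock: 43.3
position: [0.6082, -0.0655, 0.1777]
ee_rot: [-0.0, 0.999, 0.047, -0.001]
contact_force: [-0.3, 0.1, -3.6]
width: 0.0123
gripper_force: 98.5
clock: 43.9
position: [0.6094, -0.0655, 0.1654]
ee_rot: [-0.0, 0.999, 0.047, -0.0]
contact_force: [-0.4, 0.0, -2.7]
width: 0.0128
gripper_force: 98.5
t 43.9 pos [ 0.6094 -0.0655  0.1654] psi 0.0942 tilt [-0.0006  0.    ] w 0.0128 gf 98.5 F [-0.4  0.  -2.7] q [-0.22  0.38  1.55 -0.    1.21  1.26]
```

```bash
python3 -m creep '[[0,0,0,0.006,0],[0,0,0,0.01,0],[0,0.001,0,0.013,0],[0,0.002,0,0.016,0],[0,0.002,0,0.016,0]]'
python3 -m creep '[[0,0.001,0,0.003,0],[0,0.002,0,0.006,0],[0,0.002,0,0.006,0]]';  python3 - <<'E'
from h import *
rep()
E
```

```text
clock: 44.4
position: [0.6113, -0.0655, 0.1579]
ee_rot: [0.0, 0.999, 0.047, 0.001]
contact_force: [1.5, 0.5, -3.0]
width: 0.0125
gripper_force: 98.7
clock: 44.7
position: [0.6128, -0.0655, 0.1553]
ee_rot: [0.0, 0.999, 0.047, 0.001]
contact_force: [3.0, 0.2, -0.8]
width: 0.0124
gripper_force: 99.0
t 44.7 pos [ 0.6128 -0.0655  0.1553] psi 0.0942 tilt [ 0.0028 -0.0005] w 0.0124 gf 99.0 F [ 3.   0.2 -0.8] q [-0.22  0.4   1.55  0.    1.19  1.26]
```

Release, back off upward and to the front, then check all three.

```bash
python3 -m creep '[[0.2,0,0,0,0],[0.3,0,0,0,0],[0.4,0,0,0,0],[0.45,0,0,0,0],[0.45,0,0,-0.06,0],[0.45,0,0,-0.16,0],[0.45,0,0,-0.26,0],[0.45,-0.08,-0.1,-0.36,0],[0.45,-0.2,-0.23,-0.45,0],[0.45,-0.2,-0.23,-0.45,0]]';  python3 - <<'E'
from h import *
rep()
ds=cams(("scene","side","wrist"))
for col,y in (("blue",.12),("green",0),("red",-.12)):
    x,c,n=caddy(ds,col,.06);q=Ro.from_euler("z",-RY).as_matrix()@(x[:3]-RO);print(col,"rack",np.round(q,4),"dyaw",round(x[3]-RY,3),round(c,1),n)
cv2.imwrite("pics/w9.png",ds["wrist"]["frame"][:,:,::-1])
im=ds["side"]["frame"][110:310,200:440,::-1];cv2.imwrite("pics/s9.png",cv2.resize(im,None,fx=3,fy=3,interpolation=cv2.INTER_CUBIC))
E
```

```text
clock: 45.7
position: [0.5192, 0.0227, 0.3661]
ee_rot: [-0.0, 0.999, 0.047, 0.0]
contact_force: [0.0, 1.0, -0.4]
width: 0.0383
gripper_force: 0.0
t 45.7 pos [0.5192 0.0227 0.3661] psi 0.0931 tilt [0.0002 0.0002] w 0.0383 gf 0.0 F [ 0.   1.  -0.4] q [-0.09  0.15  1.38  0.    1.61  1.39]
blue rack [-0.0753  0.1207  0.0599] dyaw -0.156 30.7 8
green rack [-0.0721 -0.0008  0.06  ] dyaw -0.051 10.0 8
red rack [-0.086  -0.1123  0.0607] dyaw -4.322 169.9 8
```

View pics/s9.png

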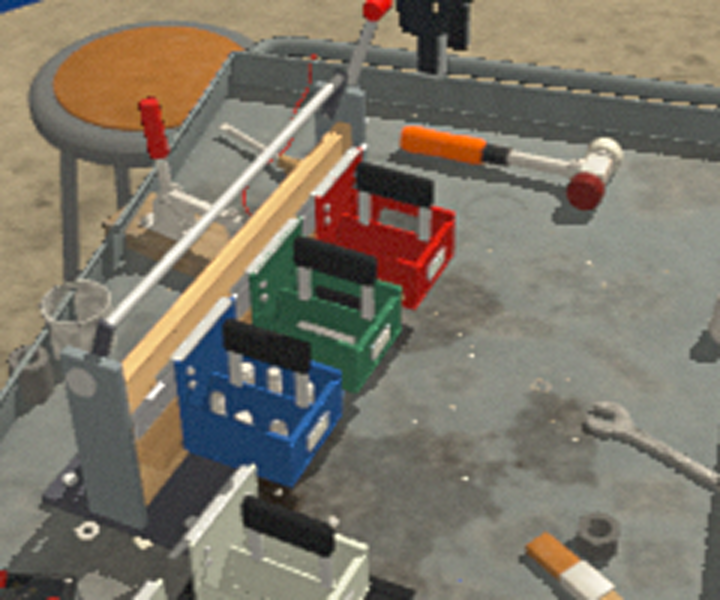

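View pics/w9.png

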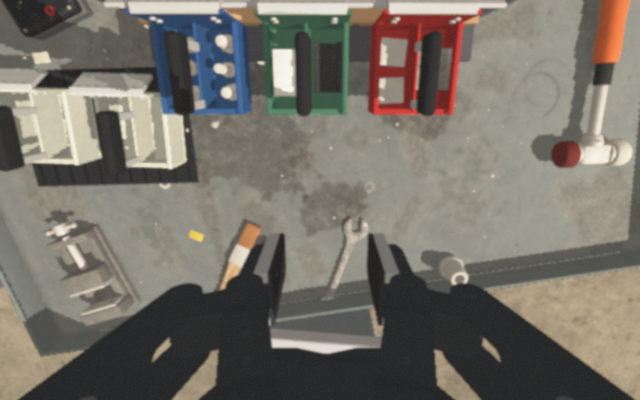

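```bash
python3 - <<'E'
from h import *
ds=cams();o=[(d,best(c,"lever_knob")) for c,d in ds.items()];o=[(d,r["centre"]) for d,r in o if r]
print(tri(o) if len(o)==2 else [onplane(d,u,.265) for d,u in o])
print(go([.7021,-.1774,.34],RY),go([.7021,-.1774,.26],RY))
E
```

```text
[array([ 0.69548824, -0.17821869,  0.265     ])]
[0.3243, 0.4313, 0.05, -0.0] [0.3243, 0.4313, 0.21, -0.0]
```

```bash
python3 -m creep '[[0.5,0.1,0.13,0.02,0],[0.5,0.324,0.431,0.05,0],[0.5,0.324,0.431,0.05,0],[0.5,0.324,0.431,0.05,0],[0.5,0.324,0.431,0.05,0],[0.5,0.324,0.431,0.05,0],[0.5,0.324,0.431,0.05,0],[0.5,0.324,0.431,0.05,0]]'; python3 - <<'E'
from h import *
rep()
print(go([.7021,-.1774,.26],RY))
d=eyes.get_image("wrist");r=best("wrist","lever_knob");print(r and (r["centre"],onplane(d,r["centre"],.265)))
E
```

```text
clock: 48.2
position: [0.7016, -0.1771, 0.3392]
ee_rot: [-0.001, 0.999, 0.047, -0.001]
contact_force: [1.0, 0.5, 0.1]
width: 0.0425
gripper_force: 0.0
t 48.2 pos [ 0.7016 -0.1771  0.3392] psi 0.0938 tilt [-0.0017  0.0012] w 0.0425 gf 0.0 F [1.  0.5 0.1] q [-0.34  0.49  0.95  0.    1.71  1.13]
[0.0011, 0.0009, 0.1584, -0.0001]
([327.4, 212.7], array([ 0.69679277, -0.17833525,  0.265     ]))
```

```bash
python3 -m creep '[[0.5,0,0,0.05,0],[0.5,0,0,0.11,0],[0.5,0,0,0.145,0],[0.5,0,0,0.158,0],[0.5,0,0,0.158,0],[0,0,0,0.158,0],[0,0,0,0.158,0],[0,0,0,0.158,0],[0,0,0,0.158,0]]' 35; python3 -m creep '[[0,-0.033,0,0.01,0],[0,-0.06,0,0.025,0],[0,-0.093,0,0.051,0],[0,-0.12,0,0.083,0],[0,-0.14,0,0.12,0],[0,-0.153,0,0.16,0],[0,-0.156,0,0.181,0],[0,-0.157,0,0.194,0],[0,-0.157,0,0.2,0],[0,-0.157,0,0.2,0]]'; python3 - <<'E'
from h import *
rep()
E
```

```text
clock: 49.2
position: [0.7024, -0.1774, 0.2632]
ee_rot: [0.001, 0.999, 0.047, 0.001]
contact_force: [-1.0, 0.1, 6.2]
width: 0.0252
gripper_force: 38.4
clock: 50.2
position: [0.6234, -0.185, 0.1629]
ee_rot: [0.0, 0.999, 0.047, -0.0]
contact_force: [-5.1, 0.4, 10.8]
width: 0.025
gripper_force: 43.5
t 50.2 pos [ 0.6234 -0.185   0.1629] psi 0.0943 tilt [-0.0006 -0.001 ] w 0.025 gf 43.5 F [-5.1  0.4 10.8] q [-0.39  0.44  1.46 -0.    1.24  1.08]
```

```bash
python3 -m creep '[[0,0,0,0.003,0],[0,0,0,0.006,0],[0,0,0,0.01,0],[0,0,0,0.01,0]]'; python3 - <<'E'
from h import *
rep()
E
```

```text
clock: 50.6
position: [0.6234, -0.185, 0.1626]
ee_rot: [0.001, 0.999, 0.047, 0.001]
contact_force: [-11.5, 1.8, 28.9]
width: 0.0252
gripper_force: 46.0
t 50.6 pos [ 0.6234 -0.185   0.1626] psi 0.0944 tilt [ 0.0022 -0.0023] w 0.0252 gf 46.0 F [-11.5   1.8  28.9] q [-0.39  0.44  1.46 -0.    1.24  1.08]
```

```bash
python3 -m creep '[[0,0,0,-0.006,0],[0.5,0,0,-0.006,0],[0.6,0,0,-0.006,0],[0.6,0,0,-0.006,0],[0.6,0,0,-0.006,0],[0.6,0,0,-0.08,0],[0.6,0,0,-0.16,0],[0.6,0,0,-0.26,0],[0.6,-0.15,0,-0.3,0],[0.6,-0.25,0,-0.3,0]]'; python3 -m creep '[[0.6,-0.05,0,0,0],[0.6,-0.05,0,0,0],[0.6,-0.05,0,0,0],[0.6,-0.05,0,0,0]]'; python3 - <<'E'
from h import *
rep()
ds=cams(("scene","side","wrist"))
for c,d in ds.items():
    r=best(c,"lever_knob");print(c,r and (r["centre"],r["confidence"]),proj(d,rack(-.083,-.24,.163)))
for col in ("blue","green","red"):
    x,c,n=caddy({k:ds[k] for k in ("scene","side")},col,.06);q=Ro.from_euler("z",-RY).as_matrix()@(x[:3]-RO);print(col,"rack",np.round(q,4),"dyaw",round(x[3]-RY,3),round(c,1),n)
for c in ("scene","side"): print(c,[np.round(onplane(ds[c],r["centre"],.003),3).tolist() for r in eyes.place_of(c,"empty")[:2]])
print([np.round(onplane(ds[c],best(c,"hammer")["centre"],0),3) for c in ("scene","side") if best(c,"hammer")])
# front face lower edge of each caddy in wrist view
E
```

```text
clock: 51.6
position: [0.5273, -0.1946, 0.3055]
ee_rot: [0.001, 0.999, 0.048, 0.002]
contact_force: [-0.0, -0.8, -0.4]
width: 0.0514
gripper_force: 0.0
clock: 52.0
position: [0.5022, -0.1963, 0.3031]
ee_rot: [-0.0, 0.999, 0.047, 0.0]
contact_force: [-0.4, 0.1, 0.1]
width: 0.0509
gripper_force: 0.0
t 52.0 pos [ 0.5022 -0.1963  0.3031] psi 0.0944 tilt [0.0003 0.0002] w 0.0509 gf 0.0 F [-0.4  0.1  0.1] q [-0.5   0.19  1.47  0.    1.47  0.97]
scene ([373.7, 159.5], 0.87) [372.85601745 160.36277538]
side ([346.9, 149.5], 0.89) [348.05458151 147.05340781]
wrist ([326.6, 13.2], 0.66) [325.2007663   18.08427548]
blue rack [-0.0745  0.1262  0.0599] dyaw -6.359 8.6 6
green rack [-0.0784  0.003   0.0599] dyaw 0.04 58.8 6
red rack [-0.0733 -0.1197  0.0601] dyaw -0.034 4.5 6
scene [[0.514, 0.412, 0.003], [0.52, 0.281, 0.003]]
side [[0.496, 0.412, 0.003], [0.515, 0.278, 0.003]]
[array([ 0.752, -0.296,  0.   ]), array([ 0.632, -0.334,  0.   ])]
```

```bash
python3 -c "
from rig import manip
print(manip.sign_off())"
```

```text
the job is handed in; nothing more can be done
None
```

The job is handed in after 52 s of robot time: both empties stand on the mat, the blue, green and red caddies read as fully home on the cleat, and the lever is pushed down against its stop. I never touched the hammer; the sign-off returned no verdict.

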